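Roll the blue parts tote to the end stop and set it on the mat

TASK

Roll the blue tote along its lane of free rollers until it is up against the red end stop, without lifting it off the rollers before it gets there. Then lift it off by its handle and set it down, without dropping it, in the middle of the green antistatic mat, upright and lengthwise along the mat. Leave the orange tote where it stands.

Things in the scene. Friction and masses are not known exactly. Their poses are not given: they have to be found in the camera images.
- blue_tote_mid (a point): Centre of the blue tote, 43 mm above its underside: a grey-lidded box 130 long (x) x 84 wide (y) x 50 mm high, 0.35 to 0.7 kg. On top, along x over its middle, is a black bar handle 88 long, 18 wide, 14 mm high; the bar's centre is 36 mm above this point, with a 22 mm gap between lid and bar. z up. It stands in one lane of the track, x along the lane to the end stop.
- orange_tote_mid (a point): The same point of the orange tote, identical but for its colour, standing in the other lane (which lane is which changes). It rolls freely if knocked.
- track: Level two-lane track, 420 (x) x 216 mm (y), fixed, with free steel rollers; origin under its middle, +x along the lanes to the red end stop, z up. Lane centre lines y = -52 and +52 mm, 96 mm wide between rails. Roller tops z = 52 mm, rail tops 62 mm. The stop, a plate across both lanes: face at x = 200, top z = 85 mm. A tote against it has its centre at x = 135, z = 95 mm.
- mat_top (a point): Middle of the top face of the green antistatic mat, 190 (its x) x 140 mm (its y) and 4 mm thick, fixed flat on the bench; x is its long axis, z up. A tote standing on it has its centre 43 mm above this point.

How it is judged:
On the way:
1. the blue tote stands on the rollers, within 12 mm of the end stop (x of blue_tote_mid in the frame of track between 0.123 and 0.142 m and z of blue_tote_mid in the frame of track below 0.1 m and y of blue_tote_mid in the frame of track between -0.08 and 0.08 m), for 0.2 s.
At the end, for the whole second after the job is handed in: the blue tote stands upright and still on the mat, its centre within 25 mm of the mat's middle and its length within 15 degrees of the mat's length, the orange tote still where it was (within 30 mm) (horizontal distance between blue_tote_mid and mat_top below 0.025 m and z of blue_tote_mid in the frame of mat_top between 0.038 and 0.049 m and angle between blue_tote_mid's own z axis and vertical below 0.1 rad and angle between the x axis of blue_tote_mid and the x axis of mat_top, either way round below 0.26 rad and linear speed of blue_tote below 0.03 m/s); the robot touches nothing.
It fails at once if the blue tote is lifted more than 12 mm off the rollers before it is near the end stop (centre short of x = 110 mm over the track) (x of blue_tote_mid in the frame of track between -0.28 and 0.11 m and y of blue_tote_mid in the frame of track between -0.16 and 0.16 m and z of blue_tote_mid in the frame of track between 0.107 and 0.15 m).
It fails at once if the blue tote is dropped or flung (faster than 1 m/s) (linear speed of blue_tote above 1 m/s).
It fails at once if the orange tote is moved more than 30 mm (distance of orange_tote_mid from where it was at the start of the episode above 0.03 m).
It also fails if it takes over 43 s, if anything falls off the work surface, if the arm or the gripper's body presses on something with over 40 N, if the wrist force passes 120 N, or if a joint passes its speed limit or range.

ROBOT

A 6-joint arm with a two-finger parallel gripper is mounted at the origin on the work surface. World frame = base frame: x ahead of the robot, y to its left, z up, the work surface at z = 0. Lengths are in m, angles in rad, forces in N, time in s.
With the tool pointing down it reaches from about 0.275 to 0.75 m from the base axis. Payload 10.2 kg.
Tool frame: the origin (TCP) lies midway between the tips of the shut fingers; the grasp point (between the pads) lies 19 mm behind it (env.hold_point_z is the distance from the TCP to the grasp point, in m); z points along the fingers, y is the line along which they close (so a half turn about z gives the same grasp; the last joint's range is limited). The gripper opens to 85 mm and grips with 20 to 120 N. Pads are 22 mm wide; open, the fingers measure 114 mm over their backs; the gripper's body (76 mm by 85 mm) begins 54 mm behind the grasp point. The pads swing forward as they close: fully open they stand 13 mm farther back than shut.
Start: joints at [0.928, 0.313, 1.498, -0, 1.331, -0.223], TCP at [0.214, 0.479, 0.231] pointing down, gripper open.
Joint ranges: [-2.94, 2.94], [-0.97, 2.17], [0.19, 2.56], [-1.23, 4.37], [0.02, 3.11], [-2.88, 2.88]. Speed limits (rad/s): [2.39, 2.39, 3.01, 3.14, 3.14, 3.14].

INTERFACE

Orientations are given as a unit quaternion [x, y, z, w].
In Python, from bench import env, kinematics, monitor, eyes, job gives the robot as it stands. The module is installed in compiled form; this text tells all that it offers. Calls block until the motion is done:
- env.reach(position, orientation): joint-space move of the TCP to a pose.
- env.movel(position, velocity=0.15, frame=None, guard=None): straight line of the TCP; frame=None keeps the orientation; velocity is the mean speed in m/s. With guard (N) it stops when the force on the tool has changed by that much, and returns True; else False.
- env.set_joints(angles): joint-space move.
- env.release() and env.close_gripper(effort=None): open the fingers fully, or close them until they stop; effort is the grip in N (None keeps the last).
- env.hold(seconds).
- kinematics.ik(position, orientation): joint angles nearest the present ones, or None.
- monitor.sense(): the state.
- eyes.grab_frame(name): name is "side" or "top"; returns a dict with "frame" (420x560x3 uint8, red, green, blue), "mtx" (3x3 intrinsics, pixels), "k1" (the pictures are not rectified: a ray, as slopes to the right and down, at radius r is drawn at 1 + k1 r^2 times it, then the intrinsics apply), "view" (4x4, takes a point from world to camera coordinates). Camera axes: x right, y down, z forward; pixel columns grow to the right and rows downward; lengths in m; the calibration is good to about 2 mm. A picture is of the moment at which its call begins. There is no depth.
A pose or a line that the arm cannot do raises env.MotionError and nothing moves.
- job.hand_in(): hands the job in; it is judged then, once.
The state is a dict: "clock": time; "joints": joint angles; "qvel": joint speeds; "joint_efforts": joint torques, N m; "position": TCP position; "ee_rot": TCP orientation; "contact_force": force on the tool from outside, world axes, zero at the start; "ft_torque": the same for the moment, N m; "finger_gap": opening from 0.0 (shut) to 1.0 (fully open); "gripper_force": force on a finger pad.
Only numpy, scipy, OpenCV 4.12 (cv2) and the standard library are available. Lean on these libraries where they do the work, as an engineer would, in place of code of your own. Each camera call takes 0.05 s, during which the arm holds its last target. There are 200 camera calls.

## Working session

There is one attempt and no reset: what is moved stays moved. The work goes in short steps, each a Python script; the robot and the scene stay as the last script left them, time stands still between calls to the robot, and variables do not carry over. Pictures are saved under pics/ and viewed, at most 10 in all, crops included, and the job is handed in when it is done.

```bash
mkdir -p pics; python3 - <<'E'
from bench import env, kinematics, monitor, eyes, job
import cv2,numpy as np
for n in("top","side"):
    f=eyes.grab_frame(n); cv2.imwrite(f"pics/{n}0.png",f["frame"][:,:,::-1]); np.savez(f"{n}0.npz",**f)
    print(n,f["mtx"].tolist(),f["k1"],f["view"].round(3).tolist())
s=monitor.sense(); print(s["clock"],s["position"],s["ee_rot"],s["finger_gap"],env.hold_point_z)
E
```

```text
top [[538.2219710396466, 0.0, 276.3495936859868], [0.0, 538.2219710396466, 212.75224964570987], [0.0, 0.0, 1.0]] -0.14733206716385566 [[0.01, -1.0, 0.0, 0.081], [-0.998, -0.01, -0.065, 0.521], [0.065, 0.0, -0.998, 1.166], [0.0, 0.0, 0.0, 1.0]]
side [[431.4027661421714, 0.0, 275.332617315545], [0.0, 431.4027661421714, 200.71001001738887], [0.0, 0.0, 1.0]] -0.09418078462943058 [[0.67, -0.742, -0.014, -0.303], [-0.466, -0.405, -0.787, 0.348], [0.578, 0.534, -0.617, 0.718], [0.0, 0.0, 0.0, 1.0]]
0.1 [0.21384493 0.47922491 0.23077789] [ 2.08359710e-01  9.78052088e-01 -5.31214174e-04 -2.49479621e-04] 1.0000055147370546 0.0187
```

View pics/top0.png

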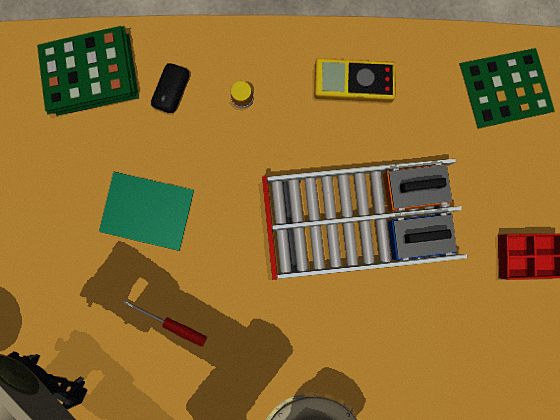

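View pics/side0.png

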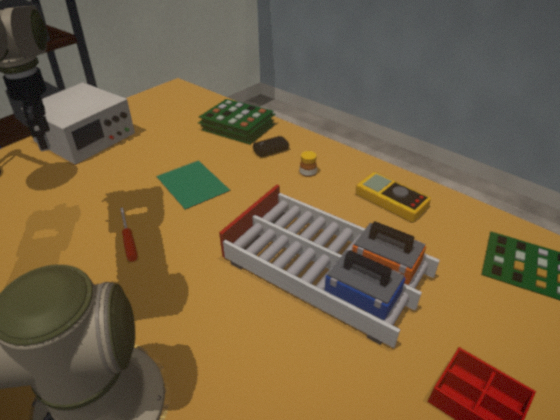

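The top view shows the mat (quad 113,172 / 193,188 / 180,250 / 99,232), the red stop at column ~270, the blue handle around (427,237) and the orange one around (423,185). The side view agrees: blue is in the lane nearer the robot, and both totes are at the end away from the stop.

```bash
cat > h.py <<'E'
import cv2,numpy as np
def rays(f,px):
    d=cv2.undistortPoints(np.float64(px).reshape(-1,1,2),f["mtx"],np.array([float(f["k1"]),0,0,0])).reshape(-1,2)
    R,t=f["view"][:3,:3],f["view"][:3,3]
    return -R.T@t,np.c_[d,np.ones(len(d))]@R
def plane(f,px,z):
    c,d=rays(f,px); return c+d*((z-c[2])/d[:,2])[:,None]
def biggest(m,n=1):
    c=cv2.findContours(m.astype(np.uint8),0,1)[0]
    return sorted(c,key=cv2.contourArea)[-n:]
def rect(f,c,z):  # centre, long axis angle, sizes on plane z
    p=plane(f,c.reshape(-1,2),z)
    (cx,cy),_,_=r=cv2.minAreaRect(np.float32(p[:,:2]*1000))
    b=cv2.boxPoints(r); e=[b[1]-b[0],b[2]-b[1]]; e.sort(key=np.linalg.norm)
    return np.array([cx,cy])/1000,np.degrees(np.arctan2(e[1][1],e[1][0]))%180,[np.linalg.norm(v).round(1) for v in e]
def mat(f):
    h=cv2.cvtColor(f["frame"],cv2.COLOR_RGB2HSV); H,S,V=cv2.split(h)
    m=(H>70)&(H<95)&(S>100)&(V>60)
    return m
def handles(f,x0,y0,x1,y1):
    V=f["frame"].max(2); m=np.zeros(V.shape,bool); m[y0:y1,x0:x1]=(V<45)[y0:y1,x0:x1]
    return m
E
python3 - <<'E'
from h import *
T=dict(np.load("top0.npz")); S=dict(np.load("side0.npz"))
for n,f in(("top",T),("side",S)):
    c=biggest(mat(f))[0]; print(n,"mat",cv2.boundingRect(c),rect(f,c,.004))
    F=f["frame"].astype(int); m=(F[...,0]>90)&(F[...,1]<50)&(F[...,2]<60)
    for c in biggest(m,4): print(" red",cv2.boundingRect(c),rect(f,c,.085))
for nm,b in(("blue",(395,224,458,246)),("orange",(393,172,450,198))):
    c=biggest(handles(T,*b))[0]; print(nm,cv2.boundingRect(c),rect(T,c,.138))
# lane rails: bright line ends in top view
print("rail ends z=.062 (mid, near):",plane(T,[[275,226],[462,208],[275,277],[467,256],[268,178],[455,160]],.062).round(4).tolist())
big=cv2.resize(T["frame"][150:290,250:480],None,fx=3.4,fy=3.4,interpolation=cv2.INTER_CUBIC)
cv2.imwrite("pics/crop1.png",big[:,:,::-1])
E
```

```text
top mat (99, 172, 95, 79) (array([0.5230813 , 0.37968979]), np.float32(77.47536), [np.float32(139.5), np.float32(189.1)])
 red (385, 68, 5, 4) (array([ 0.82601752, -0.1480087 ]), np.float32(91.59878), [np.float32(6.7), np.float32(8.9)])
 red (163, 321, 41, 23) (array([0.2665329 , 0.27640625]), np.float32(62.60937), [np.float32(13.8), np.float32(91.8)])
 red (262, 176, 15, 103) (array([0.48618414, 0.10116412]), np.float32(6.3536386), [np.float32(9.9), np.float32(213.1)])
 red (507, 233, 53, 47) (array([ 0.42858124, -0.46493347]), np.float32(90.222664), [np.float32(97.9), np.float32(121.7)])
side mat (160, 163, 66, 44) (array([0.51889178, 0.37883093]), np.float32(77.817566), [np.float32(129.8), np.float32(176.7)])
 red (415, 199, 5, 4) (array([ 0.75859503, -0.17531445]), np.float32(0.033193465), [np.float32(7.3), np.float32(13.6)])
 red (220, 187, 58, 54) (array([0.47044028, 0.09747366]), np.float32(9.3788595), [np.float32(17.5), np.float32(222.2)])
 red (122, 229, 14, 31) (array([0.22425365, 0.21435052]), np.float32(65.5214), [np.float32(21.0), np.float32(99.9)])
 red (428, 348, 107, 72) (array([ 0.38635303, -0.48567834]), np.float32(90.67791), [np.float32(120.1), np.float32(130.1)])
blue (404, 229, 48, 14) (array([ 0.46897894, -0.21567509]), np.float32(96.8439), [np.float32(18.8), np.float32(95.9)])
orange (400, 178, 47, 15) (array([ 0.57191821, -0.2062661 ]), np.float32(97.36534), [np.float32(22.1), np.float32(95.7)])
rail ends z=.062 (mid, near): [[0.4889, 0.089, 0.062], [0.5313, -0.3136, 0.062], [0.3815, 0.0879, 0.062], [0.4281, -0.3239, 0.062], [0.5908, 0.1049, 0.062], [0.6355, -0.2998, 0.062]]
```

View pics/crop1.png

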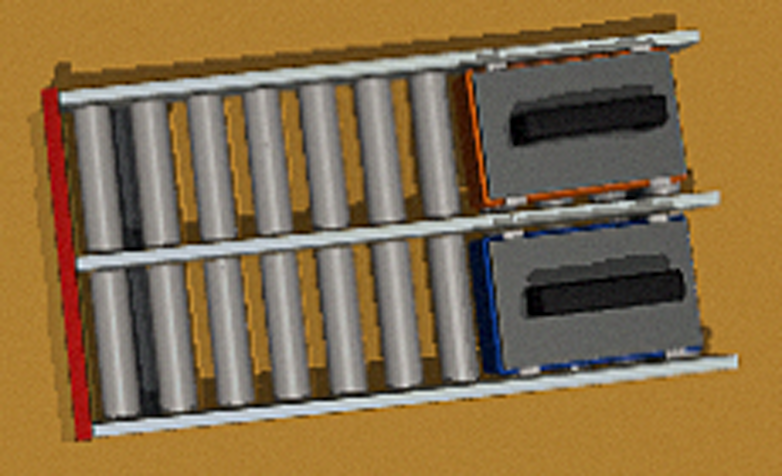

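The measurements are consistent: the mat is 189.1 x 139.5 mm and the track yaw is about 96.4°. The blue handle sits at lane y = 52 mm, track x ≈ -109 mm. Next I grasp the handle.

```bash
cat > g.py <<'E'
import numpy as np
from bench import env, kinematics, monitor, eyes, job
from scipy.spatial.transform import Rotation as R
def down(deg): return (R.from_euler("z",deg,degrees=True)*R.from_euler("x",180,degrees=True)).as_quat()
a=np.radians(96.35); U=np.array([np.cos(a),np.sin(a),0])
def st(t=""):
    s=monitor.sense(); print(t,round(s["clock"],2),s["position"].round(4),"F",np.round(s["contact_force"],1),"gap",round(s["finger_gap"],3),"grip",np.round(s["gripper_force"],1)); return s
E
python3 - <<'E'
from g import *
P=np.array([.469,-.2155,.2])
best=None
for d in(96.5,-83.5):
    q=kinematics.ik(P,down(d)); m=kinematics.ik([.5231,.3797,.2],down(d-19)); print(d,q,m)
    if q is not None and m is not None and (best is None or max(abs(q[5]),abs(m[5]))<best[0]): best=(max(abs(q[5]),abs(m[5])),d)
d=best[1]; print(d); open("yaw","w").write(str(d))
env.reach(P,down(d)); st("above")
print(env.movel([P[0],P[1],.113],.1,guard=8)); st("down")
env.close_gripper(40); st("closed")
import cv2
f=eyes.grab_frame("side"); cv2.imwrite("pics/grasp.png",f["frame"][:,:,::-1])
E
```

```text
96.5 [-0.65799408  0.31999954  1.57232886  0.          1.24926425 -0.77144048] [ 4.46964326e-01  6.08233611e-01  1.13385922e+00 -4.44089210e-16
  1.39949982e+00  6.65130482e-01]
-83.5 [-6.57994079e-01  3.19999543e-01  1.57232886e+00 -4.44089210e-16
  1.24926425e+00  2.37015217e+00] [ 0.44696433  0.60823361  1.13385922  0.          1.39949982 -2.47646217]
96.5
above 2.72 [ 0.4692 -0.2149  0.2   ] F [ 0.  -0.  -0.5] gap 0.998 grip 0.0
False
down 3.73 [ 0.4693 -0.2157  0.1136] F [-0.1  0.2  0.9] gap 0.997 grip 0.0
closed 4.36 [ 0.4689 -0.2155  0.1131] F [-1.5 -0.2  1.4] gap 0.202 grip 43.8
```

View pics/grasp.png

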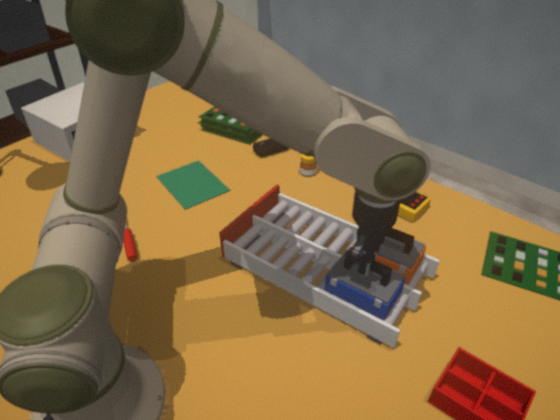

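The side view shows the fingers around the blue handle near (370,265), with the orange tote untouched beside it. The 0.20 gap is about 17 mm, which matches the 18 mm bar. Now I roll it to the stop.

```bash
python3 - <<'E'
from g import *
p0=np.array([.469,-.2155,.113])
print(env.movel(p0+.225*U,.1,guard=20)); st("slide")
s=monitor.sense()["position"]; print("along",(s-p0)@U)
if (s-p0)@U>.215:
    print(env.movel(p0+.262*U,.025,guard=8)); s=st("stop")["position"]; print("along",(s-p0)@U)
    env.hold(.4); st("held")
import cv2
f=eyes.grab_frame("top"); cv2.imwrite("pics/stop.png",cv2.resize(f["frame"][150:300,220:480],None,fx=3,fy=3)[:,:,::-1])
E
```

```text
False
slide 6.81 [0.4441 0.0079 0.113 ] F [-2.5  0.3  5.4] gap 0.203 grip 44.2
along 0.22482685577455033
True
stop 7.74 [0.4416 0.0301 0.1131] F [-0.4 -3.8  1.8] gap 0.201 grip 43.8
along 0.24707921694006063
held 8.14 [0.4415 0.0301 0.1131] F [ 0.7 -5.5  1.7] gap 0.202 grip 43.8
```

View pics/stop.png

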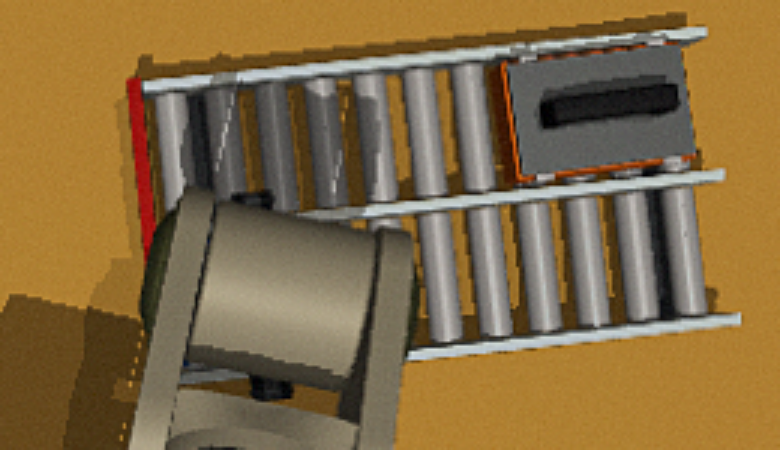

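The arm hides the blue tote in the top view, but contact came after 247 mm against about 244 expected. The stop pushes back with 5.5 N, and orange is unmoved. Now I lift it, carry it to the mat and lower it under guard.

```bash
python3 - <<'E'
from g import *
env.close_gripper(60); s=monitor.sense()["position"]
b=s-.002*U
env.movel(b,.02); env.movel([b[0],b[1],.2],.08); st("lifted")
d=77.5; m=np.radians(d); tgt=np.array([.5231,.3797])+.002*np.array([np.cos(m),np.sin(m)])
env.movel([*tgt,.2],.12,frame=down(d)); st("over"); env.hold(.3); st("over")
env.movel([*tgt,.080],.08); st("near")
print(env.movel([*tgt,.062],.015,guard=6)); st("down")
import cv2
f=eyes.grab_frame("side"); cv2.imwrite("pics/mat.png",f["frame"][:,:,::-1])
E
```

```text
lifted 9.91 [0.4415 0.0282 0.1995] F [-0.2  0.1 -3.9] gap 0.196 grip 61.7
over 13.08 [0.5235 0.3815 0.2001] F [ 0.1 -0.1 -3.3] gap 0.196 grip 61.7
over 13.38 [0.5235 0.3816 0.2   ] F [-0.1 -0.5 -2.9] gap 0.198 grip 61.7
near 15.03 [0.5238 0.3818 0.0805] F [ 0.3  0.  -4.3] gap 0.193 grip 61.7
True
down 15.94 [0.5232 0.3817 0.0652] F [-2.4 -0.6  5.8] gap 0.199 grip 62.9
```

View pics/mat.png

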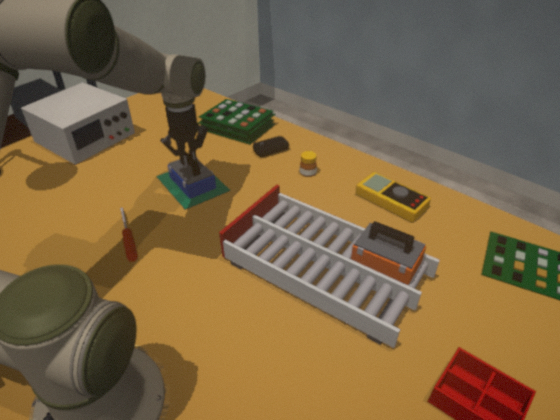

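The tote stands on the mat near (192,180), and contact at TCP z = 0.0652 matches the expected 0.0651. I'll release, retreat and check from the top.

```bash
python3 - <<'E'
from g import *
import h,cv2
p=monitor.sense()["position"]
env.release(); env.hold(.2); env.movel([p[0],p[1],.2],.08)
env.reach([.35,.1,.3],down(60)); env.hold(.2); st()
f=eyes.grab_frame("top"); F=f["frame"]
m=h.mat(f); c=h.biggest(m)[0]; print("mat",h.rect(f,c,.004))
x,y,w,hh=cv2.boundingRect(c); print(x,y,w,hh)
k=h.biggest(h.handles(f,x+15,y+12,x+w-12,y+hh-12))[0]; print("bar",h.rect(f,k,.09))
k=h.biggest(h.handles(f,393,172,450,198))[0]; print("orange",h.rect(f,k,.138))
cv2.imwrite("pics/end.png",cv2.resize(F[130:290,60:300],None,fx=3,fy=3)[:,:,::-1])
E
```

```text
20.21 [0.3503 0.1003 0.2997] F [-0.1 -0.6  0.2] gap 1.0 grip 0.0
mat (array([0.52292505, 0.37975162]), np.float32(77.51077), [np.float32(139.2), np.float32(189.2)])
99 172 95 78
bar (array([0.52264032, 0.37343518]), np.float32(77.61433), [np.float32(19.2), np.float32(94.3)])
orange (array([ 0.57158862, -0.20632819]), np.float32(97.179855), [np.float32(21.2), np.float32(95.7)])
```

View pics/end.png

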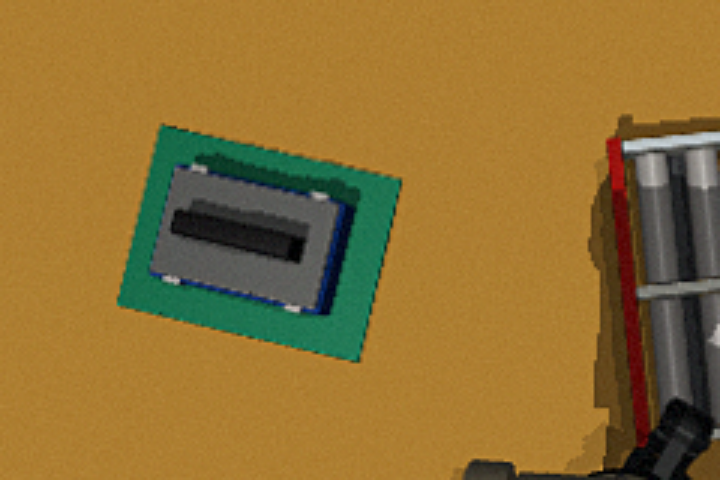

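The tote is upright on the mat, with its bar at crop (238,235). It is about 6 mm or less from the middle and within 1° of the mat's length. Orange is unmoved and the arm is clear, so I'm handing in.

```bash
python3 -c "
from bench import job
print(job.hand_in())"
```

```text
the job is handed in; nothing more can be done
None
```

The job is handed in, with no verdict returned: the blue tote was rolled to the stop, then set down upright on the mat about 6 mm from its middle and within 1° of its length; the orange tote did not move.

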